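# Unclamp the glued card block and hold it square in the corner

## Task

Pull the sliding jaw of the gluing clamp all the way open, lift the finished card block up out of the clamp, and lay it flat on the squaring board with its long side along the side fence and its short end at the far fence. Press it snugly into the corner so that it is flush with and pushes on both fences at once, and finish like that: still gripping the block and still pressing it against both fences, not letting go. Leave the clamp open and do not push the other things on the table about.

Things in the scene. Friction and masses are not known exactly. Their poses are not given: they have to be found in the camera images.
- block: Rigid block of dark green cards glued together, 96 x 56 x 50 mm (x, y, z), 0.15 to 0.31 kg. Origin: centre of underside; x along its long side, z up. Starts flat on the clamp's base between the jaws, x along the clamp's x. Its long sides (56 mm apart) are free to grip from above; the sliding jaw's lip covers up to 12 mm of its near end (2 mm above it) until the jaw opens.
- clamp: Gluing clamp, fixed: aluminium base 240 x 100 x 15 mm, two steel jaws 70 mm wide (y), tops 67 mm (fixed) and 75 mm (sliding) above the table. Origin: centre of underside; x from the sliding to the fixed jaw (face at x = 85 mm). The block lies on the base's top, 15 mm above the origin. Yaw within 0.3 rad of the world's; stands left or right of the robot's centre line.
- jaw (a joint): Sliding jaw of the clamp, value in m: 0 = shut (face at clamp x = -13 mm), grows as the jaw slides towards the clamp's -x (roughly towards the robot), 0.055 = fully open against its stop. Starts nearly shut (0 to 0.008). It slides with about 3 N of friction (and a little drag) and stays where it is left.
- jaw_grip (a point): Grip point on the black upright post on top of the sliding jaw, on its axis, 103 mm above the table; moves with the jaw. The post is 18 mm (clamp x) x 22 mm (clamp y), 42 mm high, its top 116 mm above the table. Pinch it from above across the 22 mm. Axes are the clamp's.
- board: Squaring board, fixed to the table: white bed 200 x 170 mm, its top 12 mm above the table, with two low steel fences at right angles. Origin: centre of its underside; x points to the far fence, y to the side fence. Its yaw varies, within 0.3 rad of the world's axes; it may stand left or right of the robot's centre line.
- corner (a point): Inner corner of the board: point on the bed's top where the fences' inner faces meet, at board (80, 65, 12) mm, axes as the board's. The block pressed home, x along the board's x (either way round), has the centre of its underside at (-48, -28, 0) mm from here. Bed and fences are not slippery (friction 0.5 to 0.75), so a push of a few N can be all friction: 10 to 15 N of push each way is right.
- far_fence: Far fence of the squaring board: rigid steel bar 16 x 150 x 22 mm (board axes), 22 mm high above the bed; its inner face looks to the board's -x. Origin: centre of its underside.
- side_fence: Side fence of the squaring board: rigid steel bar 176 x 16 x 22 mm (board axes), 22 mm high above the bed, on the left seen from the robot; its inner face looks to the board's -y. Origin: centre of its underside. Fingers that grip the block across its 56 mm must keep their tips above the fence (34 mm above the table).
- tape_roll: Bystander: roll of clear tape lying flat, 90 mm across, 40 mm high, between clamp and board. Origin: centre of its underside. Leave alone.
- glue_bottle: Bystander: white glue bottle, 52 mm across, 130 mm high. Origin: centre of its underside. Leave alone.
- card_pack: Bystander: banded pack of cards with a pale band round it, 85 x 55 x 70 mm, standing near the robot's base. Origin: centre of its underside. Leave alone.
- carton: Bystander: empty open white paper tray, 80 x 130 x 32 mm, beyond the clamp and board. Origin: centre of its underside. Leave alone.
- cutter: Bystander: hand tool with a yellow handle, 170 mm long, lying flat at the side. Leave alone.
- pin_cup: Bystander: grey plastic cup, 64 mm across, 60 mm high, at the side. Origin: centre of its underside. Leave alone.
Things that resemble listed ones, but are neither listed nor needed, are in the scene too. Leave any orange or red look-alike of the block alone.

How it is judged:
On the way, in this order (a step that is already met when the one before it is completed fails the run):
1. the sliding jaw is pulled open (at least 45 of its 55 mm) with the block still down in the clamp (value of joint jaw above 0.045 m and z of block in the frame of clamp below 0.03 m), for 0.2 s.
2. the block is lifted out of the clamp in the fingers, 50 mm or more above its bed (z of block in the frame of clamp above 0.065 m and contact force between block and the fingers above 1 N and contact force between block and clamp below 0.1 N), for 0.2 s.
At the end, for the whole second after the job is handed in: Through the last second: block gripped (over 2 N), at rest flat on the bed (within 4 mm), within 4 mm of its corner place, 0.035 rad of the board's x, 0.05 rad of level, pressing each fence with over 1.5 N; jaw open 45 mm or more (contact force between block and far_fence above 1.5 N and contact force between block and side_fence above 1.5 N and contact force between block and the fingers above 2 N and x of block in the frame of corner between -0.052 and -0.044 m and y of block in the frame of corner between -0.032 and -0.024 m and z of block in the frame of corner between -0.003 and 0.004 m and angle between the x axis of block and the x axis of board, either way round below 0.035 rad and angle between block's own z axis and vertical below 0.05 rad and linear speed of block below 0.01 m/s and value of joint jaw above 0.045 m); the arm keeps its last pose, push and grip.
It fails at once if another thing on the table is pushed more than 30 mm from its place (distance of any of tape_roll, glue_bottle, card_pack, carton, cutter, pin_cup from where it was at the start of the episode above 0.03 m).
It also fails if it takes over 66 s, if anything falls off the work surface, if the arm or the gripper's body presses on something with over 40 N, if the wrist force passes 120 N, or if a joint passes its speed limit or range.

## Robot

A 7-joint arm with a two-finger parallel gripper is mounted at the origin on the work surface. World frame = base frame: x ahead of the robot, y to its left, z up, the work surface at z = 0. Lengths are in m, angles in rad, forces in N, time in s.
With the tool pointing down it reaches from about 0.425 to 0.875 m from the base axis. Payload 4.7 kg.
Tool frame: the origin (TCP) lies at the very end of the fingers, on their centre line; the grasp point (between the pads) lies behind it (ctrl.tcp_to_grasp is the y of the grasp point in the tool frame, in m); y points along the fingers, x is the direction in which the jaws open and shut, and the axes are right-handed (so a half turn about y gives the same grasp; the last joint's range is limited). The gripper opens to 87 mm and grips with 3 to 60 N. Pads are 19 mm wide; open, the fingers measure 117 mm over their backs; the gripper's body (75 mm by 190 mm) begins 51 mm behind the grasp point.
Start: joints at [1.236, 0.321, -0.07, 1.45, 0.023, 1.371, -0.057], TCP at [0.222, -0.611, 0.223] pointing down, gripper open.
Joint ranges: [-2.86, 2.86], [-0.3, 2.09], [-1.38, 1.24], [0.06, 2.45], [-1.56, 4.7], [0.09, 2.05], [-2.69, 2.69]. Speed limits (rad/s): [2.57, 2.57, 3.14, 3.14, 3.14, 3.14, 3.14].

## Interface

Orientations are given as a rotation vector (axis times angle).
In Python, from bench import ctrl, get_image, workorder gives the robot as it stands.
- The arm moves only by the tool drive_tool, never from a script. Its argument "increments" is text: rows parted by semicolons, each of 5 numbers parted by spaces: the shift along the tool's x, y, z in mm, then the turn about the tool's y in degrees, then the closure in counts, from 0 (fully open) to 255 (shut). In form: tx ty tz yaw fingers; .... A call has 1 to 20 rows; each row shifts and turns the commanded pose from where the row before left it, along the tool's axes as they then stand; what a row does not reach is not made up. A row lasts 1/8 s, in which the tool goes at most 62.5 mm and 10.7 degrees, less where a joint would pass 70% of its speed; a pose out of reach is approached as far as the arm can. A call is refused whole if a number of a shift passes 62.5 or a number of a turn 10.7, either way. A call with a gripper value outside its range is refused whole. The fingers move at their own pace and stop on an object; "squeeze" is the grip in N (left out, the last holds). Time passes only in rows, so rows that do not move let the fingers close. It gives the time, the measured TCP pose, the force and the opening at its end, in the units of the state.
- ctrl.get_state(): the state, without advancing time (a new reading comes with each control period).
- get_image(name): name is "scene" or "side" or "wrist"; returns a dict with "img" (400x640x3 uint8, red, green, blue), "mtx" (3x3 intrinsics, pixels), "camera_from_world" (4x4, takes a point from world to camera coordinates). Camera axes: x right, y up, looking along -z (the intrinsics and any distortion apply to the point x, -y, -z); pixel columns grow to the right and rows downward; lengths in m; the calibration is good to about 2 mm. A picture is of the moment at which its call begins. There is no depth.
- workorder.close_job(): hands the job in, once; it reports no verdict.
The state is a dict: "time": time; "joint_positions": joint angles; "qd": joint speeds; "joint_torque": joint torques, N m; "position": TCP position; "tool_rot": TCP orientation; "ft_force": force on the tool from outside, world axes, zero at the start; "torque": the same for the moment, N m; "grip_width": opening from 0.0 (shut) to 1.0 (fully open).
Only numpy, scipy, OpenCV 4.12 (cv2) and the standard library are available. Lean on these libraries where they do the work, as an engineer would, in place of code of your own. Each camera call takes 0.05 s, during which the arm holds its last target.

## Working session

There is one attempt and no reset: what is moved stays moved. The work goes in short steps, Python scripts to look and compute and a tool call to move; the robot and the scene stay as the last step left them, time stands still between calls to the robot, and variables do not carry over. Pictures are saved under pics/ and viewed, and the job is handed in when it is done.

Besides the shell and the picture viewer there is one more tool, called after ">>>" by a JSON object that holds its "op" and its "data". drive_tool: Moves the arm, as the interface text tells. Its arguments: {"type":"object","properties":{"increments":{"type":"string"},"squeeze":{"type":"number"}},"required":["increments"]}

```bash
mkdir -p pics; cat > h.py <<'E'
import numpy as np, cv2
from bench import ctrl,get_image,workorder
from scipy.spatial.transform import Rotation as R
def px(im,p):
    c=im["camera_from_world"]@np.r_[p,1]; u=im["mtx"]@np.array([c[0],-c[1],-c[2]]); return u[:2]/u[2]
def ray(im,uv,z):
    T=np.linalg.inv(im["camera_from_world"]); d=np.linalg.inv(im["mtx"])@np.r_[uv,1]; d=T[:3,:3]@np.array([d[0],-d[1],-d[2]]); o=T[:3,3]
    return o+d*(z-o[2])/d[2]
def save(im,n,crop=None,s=1):
    a=im["img"]
    if crop: a=a[crop[1]:crop[3],crop[0]:crop[2]]
    a=cv2.resize(a,None,fx=s,fy=s,interpolation=cv2.INTER_CUBIC); cv2.imwrite("pics/"+n+".png",a[:,:,::-1])
E
python3 - <<'E'
from h import *
import pickle
for n in("scene","side","wrist"):
    im=get_image(n); pickle.dump(im,open(n+".pkl","wb")); save(im,n); print(n,im["mtx"].tolist(),np.linalg.inv(im["camera_from_world"]).round(3).tolist(), [k for k in im])
s=ctrl.get_state(); print(s, ctrl.tcp_to_grasp, R.from_rotvec(s["tool_rot"]).as_matrix().round(3))
E
```

```text
scene [[490.30368260143524, 0.0, 323.06847577443347], [0.0, 490.30368260143524, 197.9071166671005], [0.0, 0.0, 1.0]] [[-0.173, -0.792, 0.585, 1.419], [0.985, -0.144, 0.097, 0.151], [0.007, 0.593, 0.805, 1.249], [0.0, 0.0, 0.0, 1.0]] ['img', 'mtx', 'camera_from_world']
side [[466.4923502478563, 0.0, 327.75517103035094], [0.0, 466.4923502478563, 195.58096462422773], [0.0, 0.0, 1.0]] [[-0.926, 0.246, -0.286, 0.218], [-0.378, -0.585, 0.718, 0.981], [0.009, 0.773, 0.635, 0.966], [0.0, 0.0, 0.0, 1.0]] ['img', 'mtx', 'camera_from_world']
wrist [[322.84053263269, 0.0, 317.80125343433343], [0.0, 322.84053263269, 205.51812646993386], [0.0, 0.0, 1.0]] [[0.342, 0.896, 0.283, 0.3], [-0.94, 0.327, 0.101, -0.583], [-0.002, -0.301, 0.954, 0.384], [0.0, 0.0, 0.0, 1.0]] ['img', 'mtx', 'camera_from_world']
{'time': 0.15, 'joint_positions': array([ 1.23611033,  0.32166612, -0.07011028,  1.45136883,  0.02258479,
        1.37079317, -0.05689621]), 'qd': array([ 0.00166477, -0.0033166 , -0.00050434, -0.00272308,  0.00058594,
       -0.00057642, -0.00025804]), 'joint_torque': array([-6.19198690e-04, -4.91797006e+01, -4.04983135e-01, -3.12875891e+01,
       -6.39359979e-02,  4.05208825e-02,  1.04949074e-04]), 'position': array([ 0.22198055, -0.61048972,  0.22171728]), 'tool_rot': array([-1.35347465,  0.94940665, -0.94738866]), 'ft_force': array([ 0.00561071,  0.39519395, -0.0242329 ]), 'torque': array([-0.01129967, -0.03467477, -0.01169097]), 'grip_width': 0.997349557916012} -0.0187 [[ 0.342 -0.001  0.94 ]
 [-0.94   0.001  0.342]
 [-0.001 -1.    -0.   ]]
```

```bash
ls .; echo
```

```text
h.py
pics
scene.pkl
side.pkl
wrist.pkl
```

View pics/scene.png

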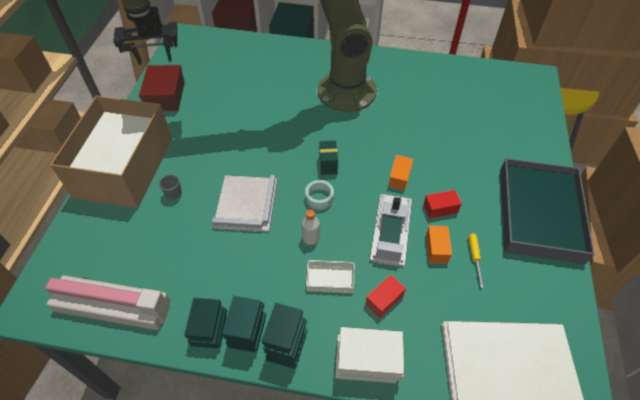

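View pics/side.png

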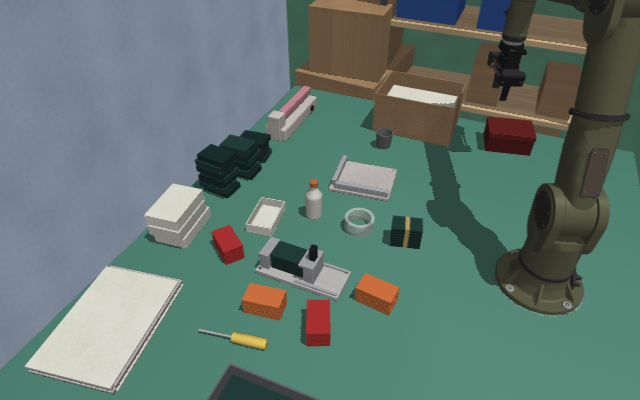

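View pics/wrist.png

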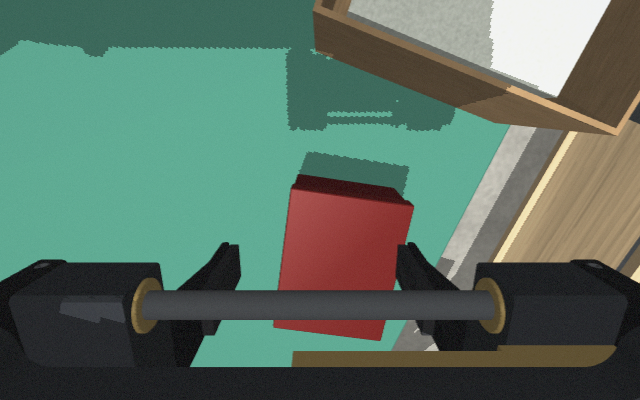

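Could be mistaken for the block, by scene pixel:
- dark green piles at (205,322), (243,322) and (285,333)
- the banded card pack at (329,157)
- orange blocks at (400,172) and (439,244)
- red blocks at (442,204), (386,296) and (162,87)

The target is the unbanded dark green block between the clamp jaws at about (392,231). I'll check it in close crops.

```bash
python3 - <<'E'
from h import *
import pickle
a=pickle.load(open("scene.pkl","rb")); b=pickle.load(open("side.pkl","rb"))
save(a,"c_sc",(350,180,430,280),6); save(b,"c_sd",(240,230,360,305),6)
save(a,"b_sc",(200,160,300,240),7); save(b,"b_sd",(315,145,415,210),7)
E
```

```text
(no output)
```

View pics/c_sc.png

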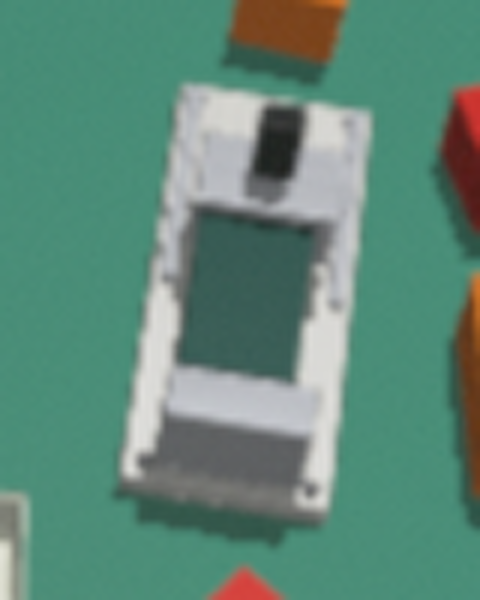

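View pics/c_sd.png

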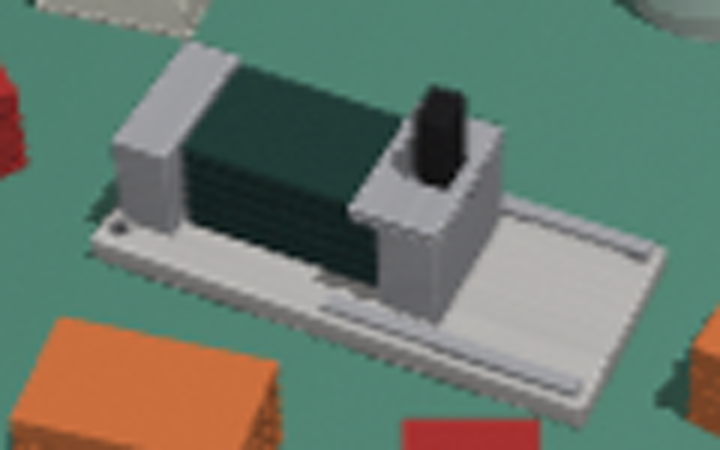

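View pics/b_sc.png

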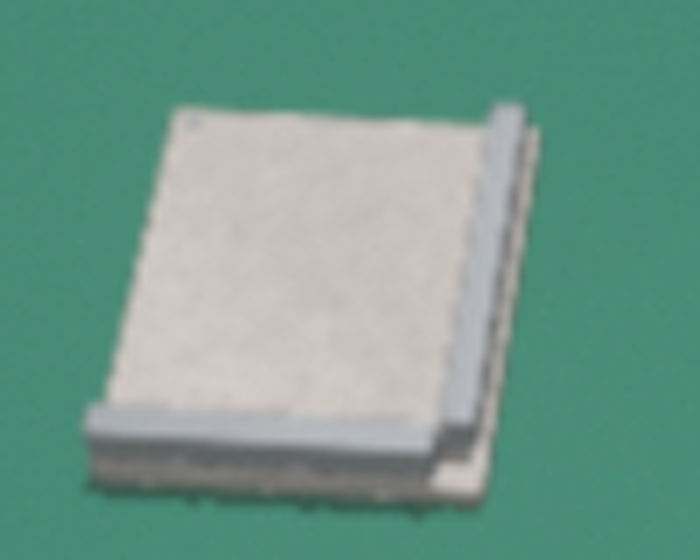

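View pics/b_sd.png

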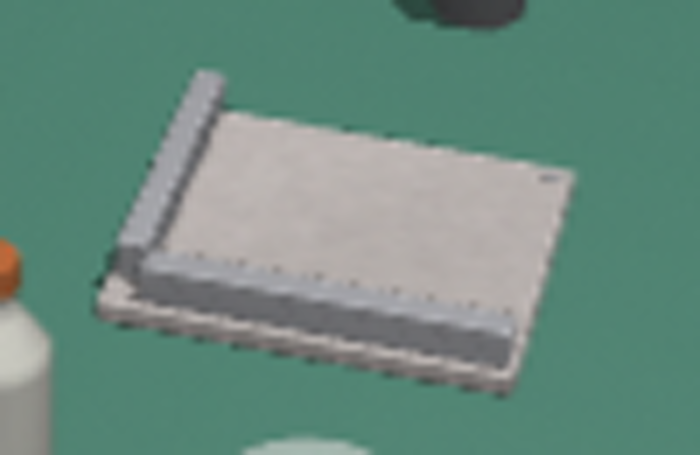

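```bash
cat > fit.py <<'E'
from h import *
from scipy.optimize import least_squares
def fit(obs,x0):
    # obs: (im,(u,v),(x,y,z))
    def pts(p,q): c,s=np.cos(p[2]),np.sin(p[2]); return np.array([p[0]+c*q[0]-s*q[1],p[1]+s*q[0]+c*q[1],q[2]])
    f=lambda p: np.concatenate([px(i,pts(p,q))-uv for i,uv,q in obs])
    r=least_squares(f,x0,loss="soft_l1"); return r.x,f(r.x).reshape(-1,2)
E
python3 - <<'E'
from fit import *
import pickle
a=pickle.load(open("scene.pkl","rb")); b=pickle.load(open("side.pkl","rb"))
def C(im,cx,cy,s): return lambda x,y,q:(im,np.array([(x+.5)/s-.5+cx,(y+.5)/s-.5+cy]),np.array(q)/1000)
A=C(a,350,180,6);B=C(b,240,230,6)
o=[A(183,85,(-120,-50,15)),A(372,112,(-120,50,15)),A(122,480,(120,-50,15)),A(330,506,(120,50,15)),
B(665,250,(-120,-50,15)),B(582,412,(-120,50,15)),B(92,240,(120,50,15)),B(240,65,(85,-35,67)),B(182,150,(85,35,67))]
for nm,sub in(("both",o),("scene",o[:4]),("side",o[4:])):
  p,r=fit(sub,[.6,-.1,0]); print("clamp",nm,p.round(4)); 
  if nm=="both":print(r.round(1).tolist())
A=C(a,200,160,7);B=C(b,315,145,7)
o=[A(175,108,(-100,-85,12)),A(540,128,(-100,85,12)),A(488,488,(100,85,12)),A(445,425,(80,65,34)),
B(575,172,(-100,-85,12)),B(517,378,(-100,85,12)),B(100,290,(100,85,12)),B(150,250,(80,65,34))]
for nm,sub in(("both",o),("scene",o[:4]),("side",o[4:])):
  p,r=fit(sub,[.6,-.1,0]); print("board",nm,p.round(4)); 
  if nm=="both":print(r.round(1).tolist())
print("post",ray(b,((443+.5)/6-.5+240,(95.5)/6-.5+230),.116),ray(a,((283.5)/6-.5+350,(108.5)/6-.5+180),.116))
for n,u in(("bottle",(311,240)),("tape",(320,195)),("pack",(329,172)),("carton",(330,290)),("orange",(400,187)),("ornj2",(439,260)),("red",(442,213)),("red2",(386,305)),("cup",(171,195))): print(n,ray(a,u,0).round(3))
E
```

```text
clamp both [ 0.5909  0.2237 -0.0189]
[[-0.0, -1.2], [0.2, -0.7], [-0.2, -1.5], [-0.0, 0.2], [0.4, -0.5], [0.0, -0.0], [-0.8, -0.2], [-0.2, -1.6], [-3.1, 1.5]]
clamp scene [ 0.5939  0.224  -0.0135]
clamp side [ 0.5897  0.2235 -0.0249]
board both [ 0.5739 -0.232   0.1152]
[[0.0, -0.6], [0.1, -0.8], [-0.1, -0.2], [-0.4, -1.2], [-0.3, -0.6], [-0.4, 0.1], [-0.9, 1.8], [-0.5, -0.3]]
board scene [ 0.5765 -0.231   0.1186]
board side [ 0.5722 -0.2335  0.1055]
post [0.55998935 0.21814576 0.116     ] [0.55724588 0.22310154 0.116     ]
bottle [ 0.671 -0.007  0.   ]
tape [ 0.502 -0.011  0.   ]
pack [0.404 0.002 0.   ]
carton [0.821 0.075 0.   ]
orange [0.425 0.237 0.   ]
ornj2 [0.672 0.37  0.   ]
red [0.503 0.374 0.   ]
red2 [0.839 0.233 0.   ]
cup [ 0.586 -0.475  0.   ]
```

>>> {"op": "drive_tool", "data": {"increments": "0 0 0 10.5 0;0 -10 0 10.5 0;-41 -5 30 0 0;-41 -5 30 0 0;-41 -5 30 0 0;-41 0 30 0 0;-41 0 30 0 0;-41 0 30 0 0;-41 0 30 0 0;-41 0 30 0 0;-41 0 30 0 0;-47 0 7 0 0;-47 0 7 0 0;-47 0 7 0 0;-47 0 7 0 0;-47 0 7 0 0;-47 0 7 0 0;-47 0 7 0 0;-47 0 7 0 0;-47 0 7 0 0"}}

```text
time: 2.65
position: [0.5691, 0.1763, 0.2473]
tool_rot: [-1.201, 1.223, -1.223]
ft_force: [0.9, -0.1, 0.3]
grip_width: 0.999
```

>>> {"op": "drive_tool", "data": {"increments": "-47 0 7 0 0;0 0 0 0 0;0 0 0 0 0"}}

```text
time: 3.02
position: [0.5768, 0.2213, 0.247]
tool_rot: [-1.202, 1.222, -1.223]
ft_force: [0.6, -0.1, -1.1]
grip_width: 1.0
```

```bash
python3 - <<'E'
from h import *
import pickle
im=get_image("wrist"); pickle.dump(im,open("w1.pkl","wb")); save(im,"w1",None,1.25)
s=ctrl.get_state(); print(s["time"],s["position"],R.from_rotvec(s["tool_rot"]).as_matrix().round(3))
E
```

```text
3.075 [0.57713486 0.22041582 0.24713779] [[-0.019 -0.     1.   ]
 [-1.    -0.001 -0.019]
 [ 0.001 -1.    -0.   ]]
```

View pics/w1.png

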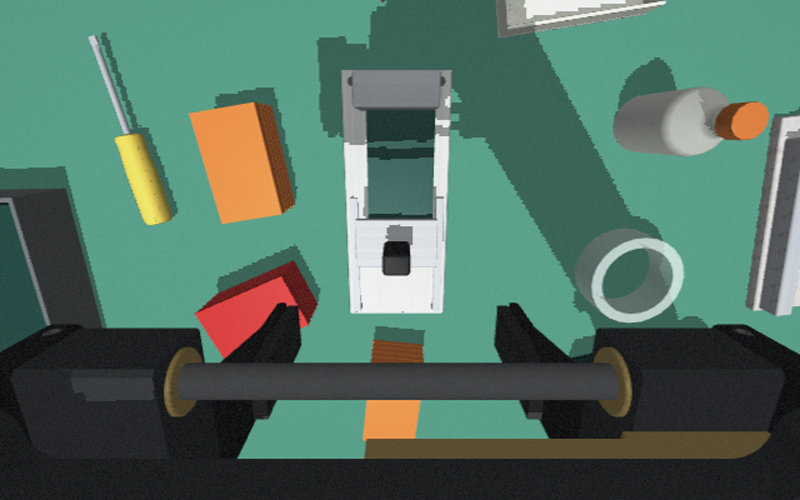

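The wrist view shows the clamp, with the fixed jaw at the top (398,88), the green block at (400,165) and the black post top at (397,260). I'll zoom in to refine.

```bash
python3 - <<'E'
from h import *
import pickle
im=pickle.load(open("w1.pkl","rb")); save(im,"w1a",(265,45,370,150),5.5); save(im,"w1b",(265,150,370,255),5.5)
E
```

```text
(no output)
```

View pics/w1a.png

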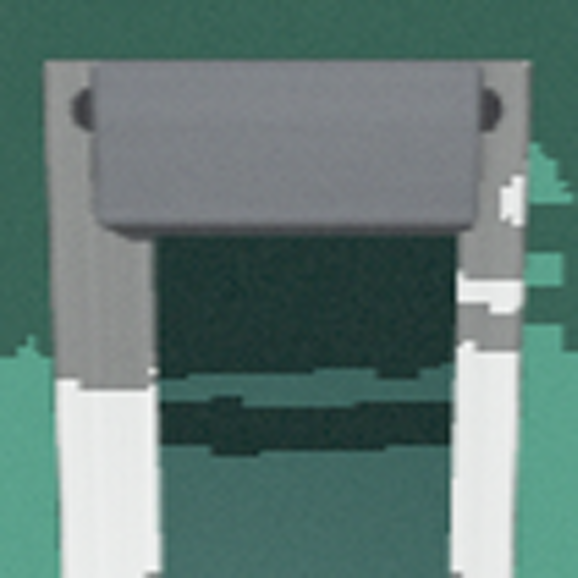

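View pics/w1b.png

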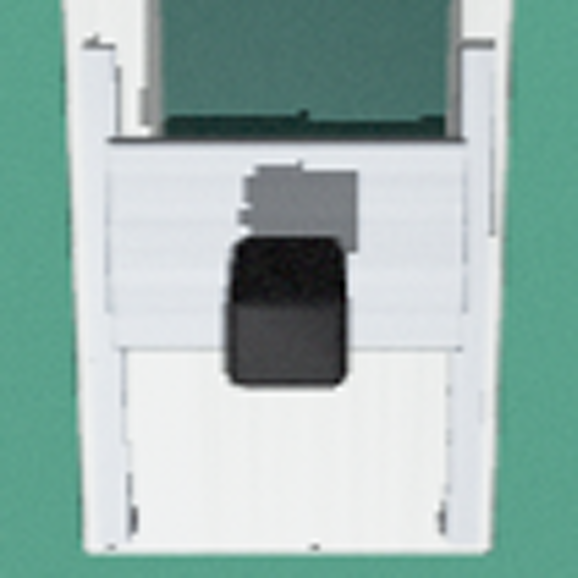

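```bash
python3 - <<'E'
from fit import *
import pickle
a=pickle.load(open("scene.pkl","rb")); b=pickle.load(open("side.pkl","rb"));w=pickle.load(open("w1.pkl","rb"))
def C(im,cx,cy,s):
    g=lambda x,y,q:(im,np.array([(x+.5)/s-.5+cx,(y+.5)/s-.5+cy]),np.array(q)/1000)
    return g
A=C(w,265,45,5.5);B=C(w,265,150,5.5)
o=[A(45,60,(120,50,15)),A(530,60,(120,-50,15)),B(83,553,(-120,50,15)),B(495,553,(-120,-50,15))]
p,r=fit(o,[.6,.2,0]);print(p,r.round(1).tolist())
c,s=np.cos(p[2]),np.sin(p[2])
def loc(P): d=P[:2]-p[:2]; return (np.array([c*d[0]+s*d[1],-s*d[0]+c*d[1]])*1000).round(1)
for n,k,z in(("post",B(288,345,(0,0,0)),.116),("lipL",B(108,140,(0,0,0)),.075),("lipR",B(465,140,(0,0,0)),.075),("fixL",A(105,228,(0,0,0)),.067),("fixR",A(470,228,(0,0,0)),.067),
 ("blkL",A(157,260,(0,0,0)),.065),("blkR",A(456,260,(0,0,0)),.065),("blkL2",B(160,100,(0,0,0)),.065),("blkR2",B(448,100,(0,0,0)),.065)):
  P=ray(w,k[1],z); print(n,P.round(4),loc(P))
E
```

```text
[ 0.59125885  0.22125189 -0.01698312] [[-0.6, -0.4], [0.7, -0.4], [0.2, 0.7], [-0.2, 0.6]]
post [0.5601 0.2217 0.116 ] [-31.2  -0.1]
lipL [0.5883 0.2558 0.075 ] [-3.6 34.5]
lipR [0.5871 0.1873 0.075 ] [ -3.6 -34. ]
fixL [0.6768 0.2528 0.067 ] [85. 33.]
fixR [0.6757 0.1867 0.067 ] [ 85.  -33.1]
blkL [0.6713 0.2438 0.065 ] [79.6 23.9]
blkR [0.6703 0.189  0.065 ] [ 79.6 -30.9]
blkL2 [0.594  0.2463 0.065 ] [ 2.3 25.1]
blkR2 [0.593  0.1898 0.065 ] [  2.2 -31.4]
```

>>> {"op": "drive_tool", "data": {"increments": "-1 30 -9 0 60;0 40 -8 0 100;0 40 0 0 120;0 30 0 0 120;0 20 0 0 120;0 0 0 0 120;0 0 0 0 255;0 0 0 0 255;0 0 0 0 255;0 0 0 0 255;0 0 0 0 255", "squeeze": 30}}

```text
time: 4.45
position: [0.5605, 0.2225, 0.0884]
tool_rot: [-1.201, 1.221, -1.224]
ft_force: [-0.7, -3.2, 5.6]
grip_width: 0.25
```

```bash
python3 - <<'E'
from h import *
im=get_image("wrist"); save(im,"w2",None,1.0)
s=ctrl.get_state(); print(s["time"],s["position"],s["grip_width"]*87,s["ft_force"])
E
```

```text
4.5 [0.56055138 0.22252472 0.08845307] 21.880145203755607 [-1.57319777 -3.07322049  6.00918637]
```

View pics/w2.png

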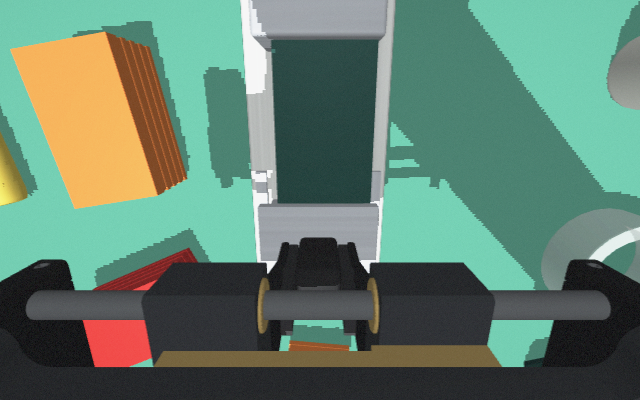

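>>> {"op": "drive_tool", "data": {"increments": "0 0 -5 0 255;0 0 -8 0 255;0 0 -8 0 255;0 0 -8 0 255;0 0 -8 0 255;0 0 -6 0 255;0 0 -4 0 255;0 0 -2 0 255;0 0 -2 0 255;0 0 0 0 255"}}

```text
time: 5.75
position: [0.5095, 0.2234, 0.0884]
tool_rot: [-1.2, 1.221, -1.224]
ft_force: [2.0, -5.2, 6.7]
grip_width: 0.248
```

>>> {"op": "drive_tool", "data": {"increments": "0 0 -2 0 255;0 0 -2 0 255;0 0 -1 0 255;0 0 0 0 255"}}

```text
time: 6.25
position: [0.5086, 0.2235, 0.0884]
tool_rot: [-1.192, 1.217, -1.227]
ft_force: [13.5, -2.2, -2.0]
grip_width: 0.254
```

>>> {"op": "drive_tool", "data": {"increments": "0 0 2 0 255;0 0 0 0 120;0 0 0 0 120;0 0 0 0 120;0 -30 0 0 60;0 -50 0 0 0;0 -40 0 0 0;0 -10 10 0 0;0 0 20 0 0;0 0 20 0 0;0 0 0 0 0"}}

```text
time: 7.62
position: [0.5563, 0.2226, 0.2155]
tool_rot: [-1.203, 1.225, -1.222]
ft_force: [0.8, 1.2, -0.7]
grip_width: 0.997
```

```bash
python3 - <<'E'
from h import *
import pickle
im=get_image("wrist"); pickle.dump(im,open("w3.pkl","wb")); save(im,"w3",(240,40,400,260),3.5 if 0 else 2.7)
s=ctrl.get_state(); print(s["time"],s["position"],s["grip_width"]*87,s["ft_force"])
E
```

```text
7.675 [0.55534863 0.22315859 0.21581448] 86.69422511393108 [-0.22403469  0.18060525 -0.8227338 ]
```

View pics/w3.png

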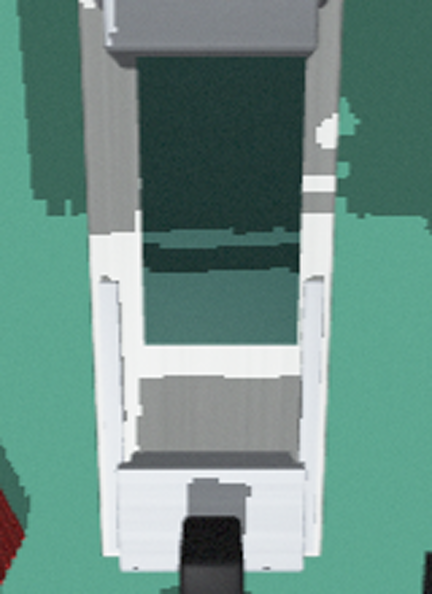

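```bash
python3 - <<'E'
from h import *
import pickle
w=pickle.load(open("w3.pkl","rb")); s=2.7
f=lambda x,y,z:ray(w,((x+.5)/s-.5+240,(y+.5)/s-.5+40),z)
nl,nr=f(145,345,.065),f(297,345,.065); fl,fr=f(138,60,.065),f(306,60,.065)
print(nl.round(4),nr.round(4),fl.round(4),fr.round(4),f(120,466,.075),f(303,466,.075))
L=fl-nl;Rr=fr-nr;print(np.arctan2(L[1],L[0]),np.arctan2(Rr[1],Rr[0]),np.linalg.norm(nl-nr))
m=(nl+nr)/2; y=-.017; print("centre",m+.048*np.array([np.cos(y),np.sin(y),0]))
E
```

```text
[0.5794 0.2455 0.065 ] [0.5784 0.1903 0.065 ] [0.6746 0.2439 0.065 ] [0.6735 0.1884 0.065 ] [0.53657813 0.25578451 0.075     ] [0.53532827 0.18858856 0.075     ]
-0.017384509411772556 -0.01994776720597862 0.055206655818737106
centre [0.62689042 0.21712119 0.065     ]
```

>>> {"op": "drive_tool", "data": {"increments": "2 0 36 0 0;2 20 36 0 0;0 40 0 0 0;0 40 0 0 0;0 40 0 0 0;0 24 0 0 0;0 10 0 0 0;0 0 0 0 0"}}

```text
time: 8.68
position: [0.6272, 0.2182, 0.0432]
tool_rot: [-1.202, 1.223, -1.222]
ft_force: [1.1, 0.2, 0.7]
grip_width: 1.002
```

```bash
python3 - <<'E'
from h import *
import pickle
s=ctrl.get_state(); print(s["time"],s["position"],R.from_rotvec(s["tool_rot"]).as_matrix().round(3).tolist(),s["grip_width"]*87,s["ft_force"])
im=get_image("wrist"); save(im,"w4",None,1.0)
im=get_image("side"); save(im,"s4",(220,180,380,310),4)
E
```

```text
8.675 [0.62717828 0.21819679 0.04322283] [[-0.017, -0.001, 1.0], [-1.0, -0.0, -0.017], [0.0, -1.0, -0.001]] 87.17129238961041 [1.14235715 0.17781729 0.748195  ]
```

View pics/w4.png

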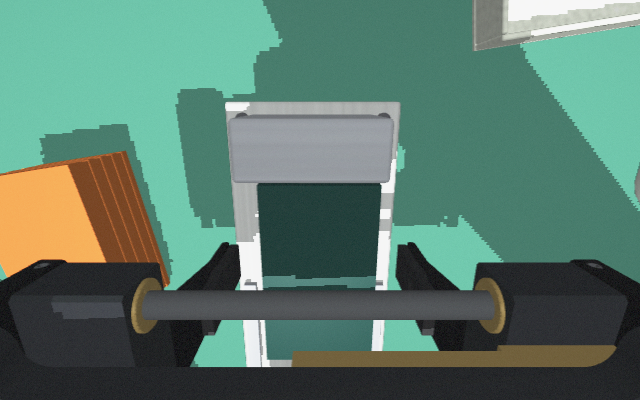

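View pics/s4.png

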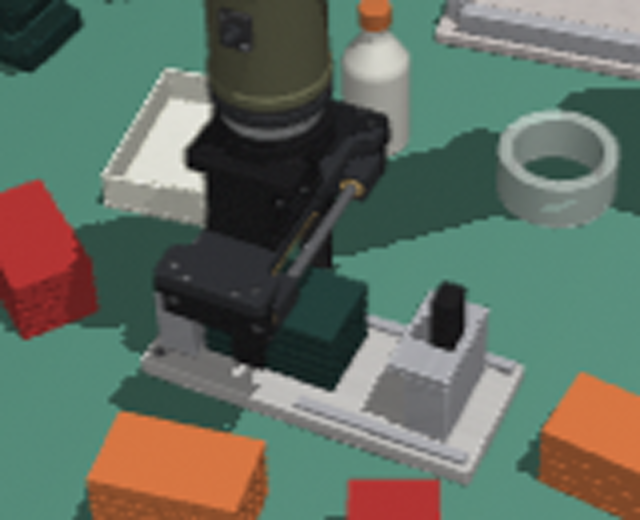

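>>> {"op": "drive_tool", "data": {"increments": "1 0 0 0 80;0 0 0 0 255;0 0 0 0 255;0 0 0 0 255;0 0 0 0 255", "squeeze": 15}}

```text
time: 9.4
position: [0.6279, 0.2172, 0.0437]
tool_rot: [-1.201, 1.222, -1.222]
ft_force: [-0.1, -0.6, 0.4]
grip_width: 0.639
```

>>> {"op": "drive_tool", "data": {"increments": "0 0 0 0 255;0 0 0 0 255;0 0 0 0 255", "squeeze": 45}}

```text
time: 9.78
position: [0.6279, 0.2172, 0.0437]
tool_rot: [-1.201, 1.222, -1.222]
ft_force: [-0.6, -0.7, 2.0]
grip_width: 0.638
```

>>> {"op": "drive_tool", "data": {"increments": "0 -5 0 0 255;0 -15 0 0 255;0 -25 0 0 255;0 -30 0 0 255;0 -30 0 0 255;0 -30 0 0 255;0 -30 0 0 255;0 -15 0 0 255;0 0 0 0 255;0 0 0 0 255;15 0 -2 0 255;30 0 -3 0 255;44 0 -4 0 255;44 0 -4 0 255;44 0 -4 0 255;44 0 -4 0 255;44 0 -5 0 255;44 0 -5 0 255;44 0 -5 0 255;44 0 -5 0 255"}}

```text
time: 12.28
position: [0.5783, -0.1817, 0.2227]
tool_rot: [-1.201, 1.224, -1.223]
ft_force: [0.7, 1.0, -1.6]
grip_width: 0.64
```

>>> {"op": "drive_tool", "data": {"increments": "30 0 -3 0 255;12 0 -2 -3.8 255;0 0 0 -3.8 255;0 0 0 0 255;0 0 0 0 255;0 0 0 0 255"}}

```text
time: 13.02
position: [0.5739, -0.2209, 0.2234]
tool_rot: [-1.262, 1.124, -1.124]
ft_force: [-0.2, -0.4, -1.2]
grip_width: 0.637
```

```bash
python3 - <<'E'
from h import *
import pickle
s=ctrl.get_state(); print(s["time"],s["position"],R.from_rotvec(s["tool_rot"]).as_matrix().round(4).tolist(),s["grip_width"]*87,s["ft_force"])
im=get_image("wrist"); pickle.dump(im,open("w5.pkl","wb")); save(im,"w5",None,1.25)
im=get_image("side"); pickle.dump(im,open("s5.pkl","wb"));save(im,"s5",None,1.25)
E
```

```text
13.025 [ 0.57393826 -0.2209334   0.22340475] [[0.1144, -0.0003, 0.9934], [-0.9934, -0.0001, 0.1144], [0.0001, -1.0, -0.0003]] 55.38030877450389 [-0.19432223 -0.37880249 -1.22168656]
```

View pics/w5.png

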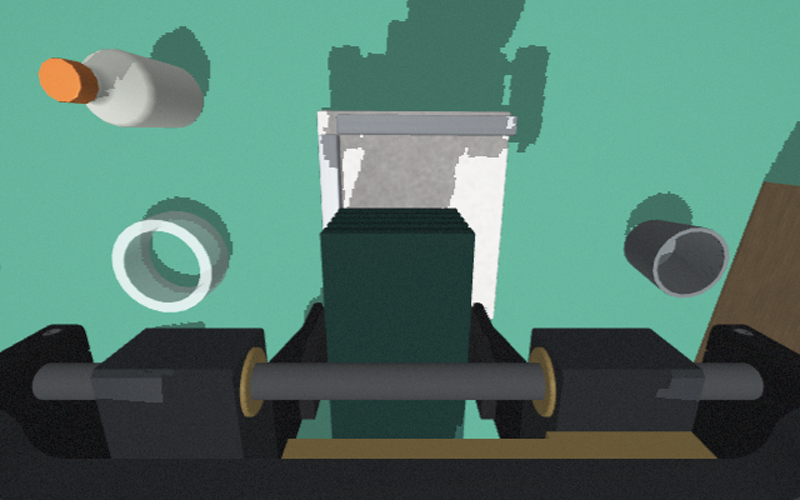

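View pics/s5.png

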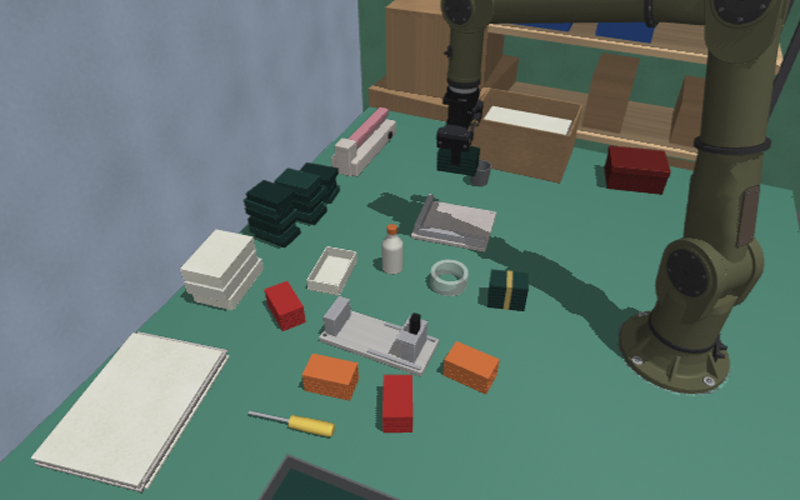

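The block is held, with its far top edge at about (322–475,232) in the wrist view. The clamp is open and empty. The board's far fence is visible at (425,124) and its side fence at (330,170). I'll zoom in on the corner.

```bash
python3 - <<'E'
from h import *
import pickle
im=pickle.load(open("w5.pkl","rb")); save(im,"w5a",(245,80,425,200),4.4)
E
```

```text
(no output)
```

View pics/w5a.png

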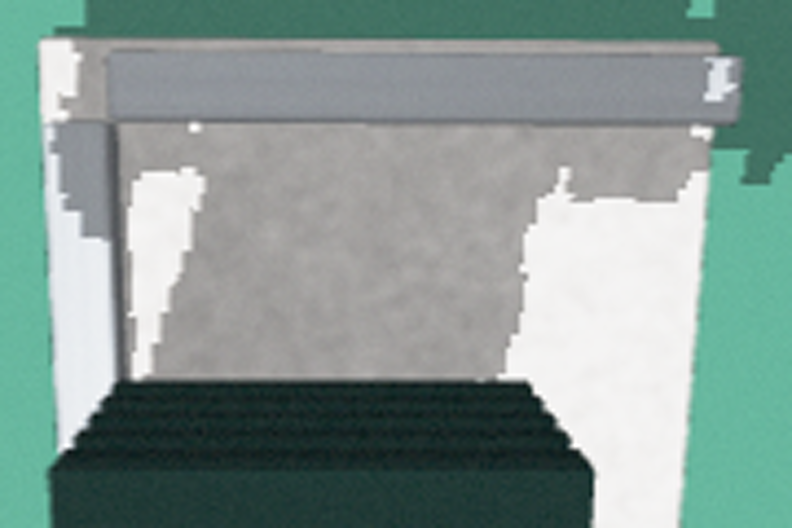

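```bash
python3 - <<'E'
from h import *
import pickle
w=pickle.load(open("w5.pkl","rb")); s=4.4
f=lambda x,y,z:ray(w,((x+.5)/s-.5+245,(y+.5)/s-.5+80),z)
c=f(112,122,.034); r=f(740,122,.034); b=f(119,378,.034); e1=f(40,40,.012); e2=f(718,42,.012)
ang=lambda d:np.arctan2(d[1],d[0])
print("corner",c,"farf yaw",ang(c-r)-np.pi/2,"len",np.linalg.norm(c-r),"side yaw",ang(c-b),"bed edge yaw",ang(e1-e2)-np.pi/2,np.linalg.norm(e1-e2))
y=.1152; Rm=np.array([[np.cos(y),-np.sin(y)],[np.sin(y),np.cos(y)]])
print("corner from bed corner",e1[:2]+Rm@np.array([-.020,-.020]))
zt=.2234-.0287
for z in(zt-.003,zt,zt+.003):
  a1=f(120,380,z);a2=f(528,380,z); print("blk bot",z,a1.round(4),a2.round(4),np.linalg.norm(a1-a2),ang(a1-a2)-np.pi/2)
a1=f(50,468,zt+.05);a2=f(592,468,zt+.05); print("blk top",a1.round(4),a2.round(4),np.linalg.norm(a1-a2),ang(a1-a2)-np.pi/2)
m=(a1+a2)/2; print("blk centre from top",m[:2]-.048*Rm[:,0])
E
```

```text
corner [ 0.64679964 -0.16284504  0.034     ] farf yaw 0.11493008644094149 len 0.14894123603373124 side yaw 0.09902261802339937 bed edge yaw 0.11212870137374442 0.16809831091480518
corner from bed corner [ 0.6460202  -0.16283169]
blk bot 0.19169999999999998 [ 0.6171 -0.1884  0.1917] [ 0.6235 -0.2444  0.1917] 0.056380512942007056 0.11501420227028647
blk bot 0.19469999999999998 [ 0.6177 -0.1888  0.1947] [ 0.624  -0.2439  0.1947] 0.055510597114828746 0.11501420227028603
blk bot 0.1977 [ 0.6183 -0.1891  0.1977] [ 0.6245 -0.2434  0.1977] 0.05464068128765042 0.11501420227028358
blk top [ 0.6178 -0.1884  0.2447] [ 0.6242 -0.2435  0.2447] 0.05552652387109197 0.11504505620504668
blk centre from top [ 0.57330789 -0.22148384]
```

>>> {"op": "drive_tool", "data": {"increments": "0 30 0 0 255;0 40 0 0 255;0 40 0 0 255;0 30 0 0 255;0 20 0 0 255;0 10 0 0 255;0 3 0 0 255;0 0 0 0 255;0 0 0 0 255"}}

```text
time: 14.25
position: [0.5749, -0.2213, 0.0516]
tool_rot: [-1.261, 1.122, -1.126]
ft_force: [-0.4, -0.6, -2.1]
grip_width: 0.638
```

>>> {"op": "drive_tool", "data": {"increments": "0 2 0 0 255;0 0 0 0 255;0 0 0 0 255"}}

```text
time: 14.62
position: [0.5741, -0.2211, 0.0486]
tool_rot: [-1.261, 1.124, -1.124]
ft_force: [-0.9, -0.0, -1.9]
grip_width: 0.637
```

>>> {"op": "drive_tool", "data": {"increments": "0 2 0 0 255;0 2 0 0 255;0 2 0 0 255;0 0 0 0 255;0 0 0 0 255"}}

```text
time: 15.25
position: [0.5741, -0.2211, 0.0426]
tool_rot: [-1.261, 1.124, -1.124]
ft_force: [0.5, -0.1, -1.5]
grip_width: 0.639
```

>>> {"op": "drive_tool", "data": {"increments": "0 1 0 0 255;0 0 0 0 255;0 0 0 0 255"}}

```text
time: 15.62
position: [0.5741, -0.2211, 0.0416]
tool_rot: [-1.261, 1.124, -1.124]
ft_force: [1.0, 1.0, -1.8]
grip_width: 0.638
```

>>> {"op": "drive_tool", "data": {"increments": "-6 0 9 0 255;-6 0 9 0 255;-4 0 6 0 255;-2 0 4 0 255;0 0 0 0 255;0 0 0 0 255;0 0 0 0 255"}}

```text
time: 16.5
position: [0.5996, -0.2004, 0.0415]
tool_rot: [-1.262, 1.125, -1.125]
ft_force: [-0.5, 0.3, -1.1]
grip_width: 0.64
```

```bash
python3 - <<'E'
from h import *
import pickle
s=ctrl.get_state(); print(s["time"],s["position"],R.from_rotvec(s["tool_rot"]).as_matrix().round(4).tolist(),s["grip_width"]*87,s["ft_force"])
im=get_image("wrist"); save(im,"w6",(200,60,440,300),3)
im=get_image("side"); save(im,"s6",(310,100,430,220),5)
E
```

```text
16.5 [ 0.59955639 -0.20042384  0.04151324] [[0.1141, -0.0002, 0.9935], [-0.9935, -0.0003, 0.1141], [0.0003, -1.0, -0.0003]] 55.674855896587026 [-0.47153642  0.33435809 -1.08260056]
```

View pics/w6.png

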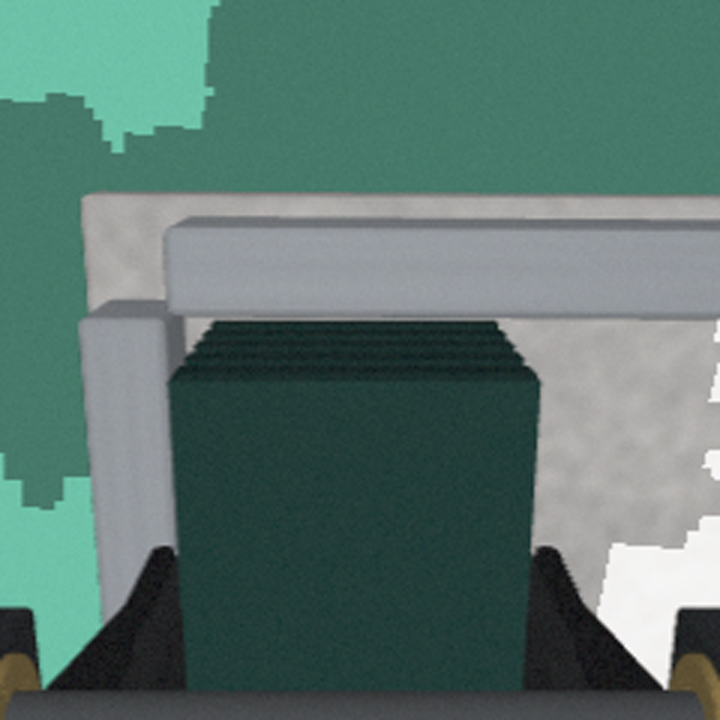

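View pics/s6.png

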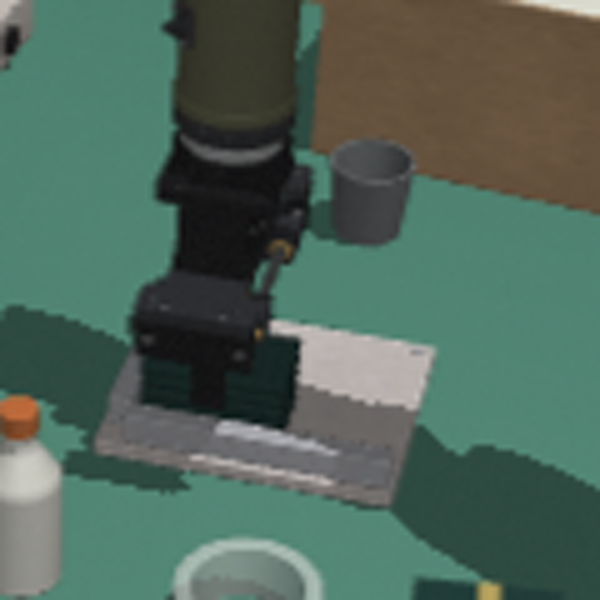

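>>> {"op": "drive_tool", "data": {"increments": "0 0 1 0 255;0 0 1 0 255;0 0 1 0 255;0 0 0 0 255;0 0 0 0 255"}}

```text
time: 17.23
position: [0.6028, -0.1996, 0.0415]
tool_rot: [-1.261, 1.124, -1.124]
ft_force: [1.0, -0.4, -1.9]
grip_width: 0.641
```

>>> {"op": "drive_tool", "data": {"increments": "-1 0 0 0 255;-1 0 0 0 255;-1 0 0 0 255;0 0 0 0 255;0 0 0 0 255"}}

```text
time: 17.85
position: [0.6025, -0.1967, 0.0416]
tool_rot: [-1.261, 1.124, -1.124]
ft_force: [0.5, 0.1, -1.9]
grip_width: 0.638
```

>>> {"op": "drive_tool", "data": {"increments": "-1 0 0.5 0 255;0 0 0 0 255;-1 0 0.5 0 255;0 0 0 0 255;0 0 0 0 255"}}

```text
time: 18.48
position: [0.6029, -0.1948, 0.0414]
tool_rot: [-1.262, 1.125, -1.124]
ft_force: [-1.2, -0.6, -0.6]
grip_width: 0.638
```

>>> {"op": "drive_tool", "data": {"increments": "-1 0 0.5 0 255;0 0 0 0 255;-1 0 0.5 0 255;0 0 0 0 255;0 0 0 0 255"}}

```text
time: 19.1
position: [0.6029, -0.1943, 0.0414]
tool_rot: [-1.263, 1.126, -1.126]
ft_force: [-3.4, -4.7, -0.8]
grip_width: 0.64
```

>>> {"op": "drive_tool", "data": {"increments": "0 1 0 0 255;0 0 0 0 255;0 1 0 0 255;0 0 0 0 255;0 0 0 0 255"}}

```text
time: 19.73
position: [0.6029, -0.1944, 0.0407]
tool_rot: [-1.264, 1.126, -1.126]
ft_force: [-7.6, -2.7, 6.6]
grip_width: 0.642
```

>>> {"op": "drive_tool", "data": {"increments": "0 1 0 0 255;0 0 0 0 255;0 0 0 0 255"}}

```text
time: 20.1
position: [0.6029, -0.1943, 0.0406]
tool_rot: [-1.264, 1.126, -1.126]
ft_force: [-9.8, -2.5, 11.8]
grip_width: 0.636
```

>>> {"op": "drive_tool", "data": {"increments": "0 -1 0 0 255;-1 0 0 0 255;-1 0 0.5 0 255;-1 0 0 0 255;-1 0 0.5 0 255;0 0 0 0 255;0 0 0 0 255;0 0 0 0 255"}}

```text
time: 21.1
position: [0.6029, -0.1941, 0.0408]
tool_rot: [-1.267, 1.126, -1.13]
ft_force: [-7.8, -7.8, 6.4]
grip_width: 0.639
```

```bash
cat > st.py <<'E'
from h import *
s=ctrl.get_state(); M=R.from_rotvec(s["tool_rot"]).as_matrix(); F=s["ft_force"]; print(s["time"],s["position"].round(4),M.round(4).tolist(),"F board x,y,z",(F@M[:,2]).round(1),(-F@M[:,0]).round(1),F[2].round(1),"yaw",np.arctan2(M[1,2],M[0,2]).round(4),"M",s["torque"].round(2))
E
python3 st.py
```

```text
21.1 [ 0.6029 -0.1941  0.0408] [[0.1111, -0.0023, 0.9938], [-0.9938, -0.0068, 0.111], [0.0065, -1.0, -0.003]] F board x,y,z -8.6 -6.9 6.4 yaw 0.1113 M [-1.89  1.71 -0.09]
```

>>> {"op": "drive_tool", "data": {"increments": "-1 0 0.5 0 255;-1 0 0.5 0 255;-1 0 0.5 0 255;-1 0 0.5 0 255;0 0 0 0 255;0 0 0 0 255;0 0 0 0 255"}}

```text
time: 21.98
position: [0.6029, -0.194, 0.0409]
tool_rot: [-1.271, 1.127, -1.134]
ft_force: [-10.5, -14.8, 8.9]
grip_width: 0.641
```

```bash
python3 st.py; python3 - <<'E'
from h import *
import pickle
im=get_image("wrist"); pickle.dump(im,open("w7.pkl","wb")); save(im,"w7",(200,60,440,300),3)
E
```

```text
21.975 [ 0.6029 -0.194   0.0409] [[0.109, -0.0047, 0.994], [-0.994, -0.0114, 0.109], [0.0108, -0.9999, -0.0059]] F board x,y,z -12.1 -13.7 8.9 yaw 0.1092 M [-3.11  2.36  0.02]
```

View pics/w7.png

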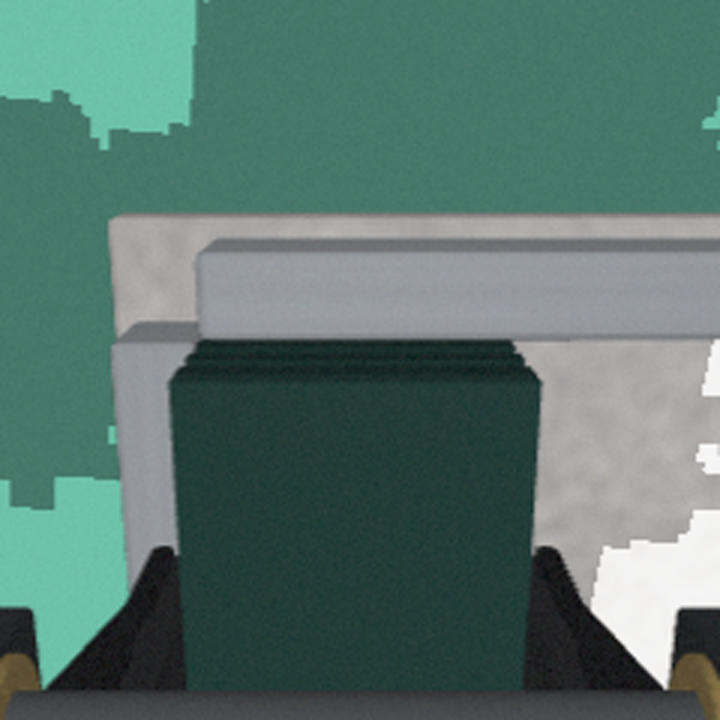

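>>> {"op": "drive_tool", "data": {"increments": "0 -0.7 0 0 255;-1 0 0.5 0 255;-0.5 0 0.5 0 255;0 0 0 0 255;0 0 0 0 255;0 0 0 0 255;0 0 0 0 255;0 0 0 0 255"}}

```text
time: 23.02
position: [0.603, -0.1939, 0.041]
tool_rot: [-1.273, 1.128, -1.135]
ft_force: [-11.8, -17.2, 6.4]
grip_width: 0.64
```

```bash
python3 st.py; python3 - <<'E'
from h import *
import pickle
im=get_image("wrist"); pickle.dump(im,open("w8.pkl","wb")); save(im,"w8",(240,120,400,210),5)
im=get_image("scene"); save(im,"sc8",None,1.25)
E
python3 st.py
```

```text
23.025 [ 0.603  -0.1939  0.041 ] [[0.1084, -0.0059, 0.9941], [-0.994, -0.013, 0.1083], [0.0123, -0.9999, -0.0073]] F board x,y,z -13.7 -15.9 6.4 yaw 0.1085 M [-3.67  2.35  0.11]
23.125 [ 0.6029 -0.194   0.041 ] [[0.1084, -0.0061, 0.9941], [-0.994, -0.013, 0.1083], [0.0123, -0.9999, -0.0074]] F board x,y,z -12.9 -15.9 6.2 yaw 0.1085 M [-3.61  2.32  0.12]
```

View pics/w8.png

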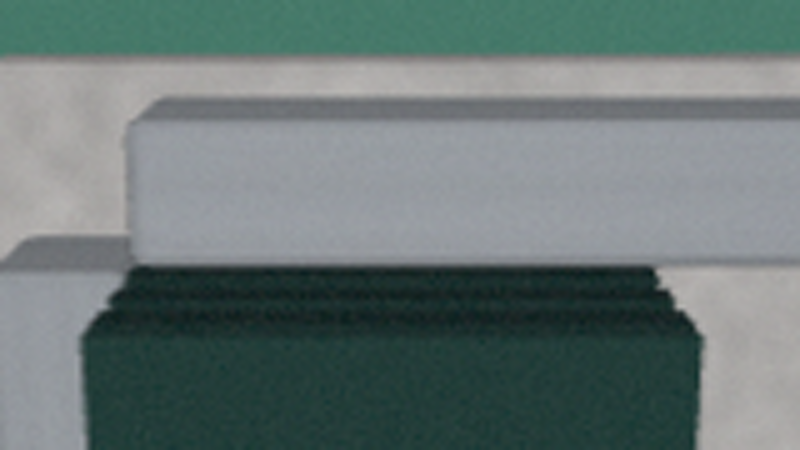

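View pics/sc8.png

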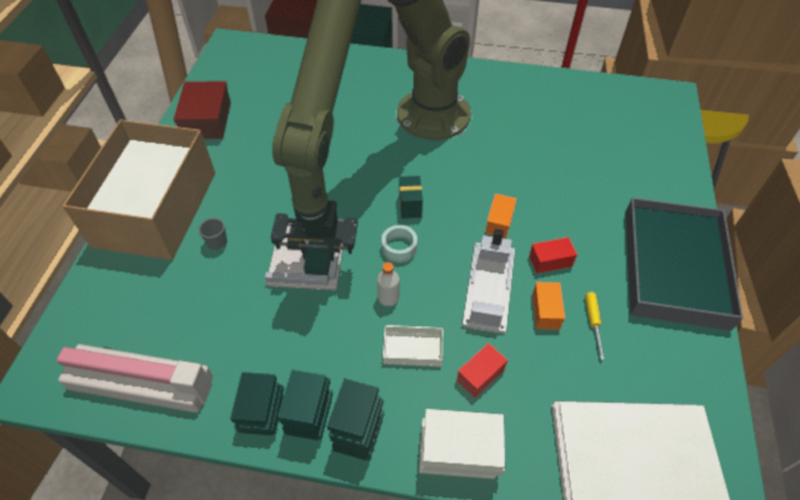

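The block is flush on both fences: far fence edge at row 265 of the crop, inner corner at (130,265). The clamp is open and the bystanders haven't moved. Handing in.

```bash
python3 -c "
from h import *
print(workorder.close_job())"; python3 st.py
```

```text
the job is handed in; nothing more can be done
None
the job is handed in; nothing more can be done
```

The job is handed in: the block is pressed into the corner of the squaring board, still gripped. The job report gave no verdict.

**What I did:**
- I pulled the sliding jaw about 52 mm until it reached its stop.
- I gripped the green block across its 56 mm with a 45 N squeeze and lifted it about 180 mm.
- I set it on the bed and pressed it into the corner.

**Last checks**, at 23.1 s, just before handing in:
- **Push:** about 13 N toward the far fence and 16 N toward the side fence, with about 6 N downward. The side push is slightly above the suggested 10–15 N. I pushed harder there so bed friction could not take up all of it.
- **Flush and level:** the wrist picture shows the block flush at the corner. The tool is tilted about 0.014 rad, and its yaw of 0.109 rad is within 0.006 rad of the measured board yaw of about 0.115.
- **Position:** the fingertips held 41.0 mm above the table, against 40.6 mm when the block first seated. That also leaves them about 7 mm above the fence.
- **Surroundings:** the clamp is open and the other things look undisturbed in the scene picture.

The fence forces come from the wrist sensor, because contact on each fence cannot be measured separately. The cameras also disagreed by about 4 mm on the corner's y position, so I found the fences by touch.

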